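# Walk the incubator home onto its contact dock

## Robot

A 6-joint arm with a two-finger parallel gripper is mounted at the origin on the work surface. World frame = base frame: x ahead of the robot, y to its left, z up, the work surface at z = 0. Lengths are in m, angles in rad, forces in N, time in s.
With the tool pointing down it reaches from about 0.3 to 0.875 m from the base axis. Payload 6.4 kg.
Tool frame: the origin (TCP) lies midway between the tips of the shut fingers; the grasp point (between the pads) lies 19 mm behind it; z points along the fingers, y is the line along which they close (so a half turn about z gives the same grasp; the last joint's range is limited). The gripper opens to 85 mm and grips with 20 to 120 N. Pads are 22 mm wide; open, the fingers measure 114 mm over their backs; the gripper's body (76 mm by 85 mm) begins 54 mm behind the grasp point. The pads swing forward as they close: fully open they stand 13 mm farther back than shut.
Start: joints at [0.94, 0.181, 1.607, -0, 1.354, -0.206], TCP at [0.237, 0.524, 0.231] pointing down, gripper open.
Joint ranges: [-2.99, 2.99], [-0.89, 2.07], [0.3, 2.58], [-1.14, 4.28], [0, 2.63], [-3.12, 3.12]. Speed limits (rad/s): [2.57, 2.57, 3.01, 3.14, 3.14, 3.14].

## Interface

Orientations are given as a unit quaternion [w, x, y, z].
In Python, from bench import status, camera, ctrl gives the robot as it stands. The module is installed in compiled form; this text tells all that it offers.
- The arm moves only by the shell command python3 -m handwheel 'ROWS'. ROWS is JSON, a list that holds one entry, the list of rows, each a list of 7 numbers: the opening, from -1 (shut) to 1 (fully open), then the shift along the tool's x, y, z in cm, then the turn, a rotation vector about the tool's x, y, z in degrees. A call has 1 to 10 rows; each row is the pose to reach, as a shift and turn from the pose commanded when the call began, along the tool's axes at that moment; what a row does not reach only later rows make up. A row lasts 1/8 s, in which the tool goes at most 62.5 mm and 10.7 degrees, less where a joint would pass 70% of its speed; a pose out of reach is approached as far as the arm can. A call with a gripper value outside its range is refused whole. The fingers move at their own pace and stop on an object; the grip force is fixed at half the most. Time passes only in rows, so rows that repeat a pose let the fingers close. It gives the time, the measured TCP pose, the force, the opening and the grip force at its end, in the units of the state.
- status.get_obs(): the state, without advancing time (a new reading comes with each control period).
- camera(name): name is "scene" or "top" or "wrist"; returns a dict with "frame" (400x640x3 uint8, blue, green, red), "depth" (400x640 float32, m along the optical axis (not along the pixel's ray), 0 where there is no reading), "fx", "fy", "cx", "cy" (pixels), "dist" ([k1, k2, p1, p2, k3] as OpenCV has them; the pictures are not rectified), "extrinsics" (4x4, takes a point from camera to world coordinates); the wrist camera has in their place "hand_eye" (4x4, takes a point from camera to tool coordinates, whose origin is the TCP and whose axes are the flange's). Camera axes: x right, y down, z forward; pixel columns grow to the right and rows downward; lengths in m; the calibration is good to about 2 mm. A picture is of the moment at which its call begins: read the wrist's pose just before it.
- ctrl.hand_in(): hands the job in; it is judged then, once.
The state is a dict: "time_s": time; "q": joint angles; "dq": joint speeds; "joint_efforts": joint torques, N m; "eef_pos": TCP position; "eef_rot": TCP orientation; "wrist_force": force on the tool from outside, world axes, zero at the start; "torque": the same for the moment, N m; "opening": opening from 0.0 (shut) to 1.0 (fully open); "grasp_force": force on a finger pad.
Only numpy, scipy, OpenCV 4.12 (cv2) and the standard library are available. Lean on these libraries where they do the work, as an engineer would, in place of code of your own. Each camera call takes 0.05 s, during which the arm holds its last target. There are 200 camera calls.

## Task

The heavy dry-block incubator stands short of its dock: walk it back, flat on the bench, by pushing its left and right front corners in turn (the blue pads, never the window between them), gently and in small steps so that it never slews more than about 15 degrees off the line of the dock. Keep going until it sits square in the middle of the bay and you feel the dock's sprung copper bar pressed well in by it, then let go of it and, after that, press and release the green button. Leave everything else on the bench where it is.

Things in the scene. Friction and masses are not known exactly. Their poses are not given: they have to be found in the camera images.
- incubator: White heavy flat-based block, 110 mm deep (x) x 210 wide (y) x 76 high, 1.5 to 2.2 kg, metal well plate on top; too wide to grasp. It slides on the bench; a corner push takes some 4 to 13 N and turns it as well as advancing it. Never push over 25 N. Origin: centre of its underside; +x points out of its back, which meets the dock's bar; its front face is at x = -55 mm.
- window: Black door with a green display in the middle of the incubator's front, fragile, not to be touched: 104 mm wide (y), 50 mm high, standing out 12 mm from the front face. Origin: the middle of the door on the front face plane, 38 mm above the bench; axes as the incubator's.
- incubator_left (a point): Centre of the left (+y) blue push pad on the incubator's front face, on the surface, 35 mm above the bench, 80 mm left of the middle. The pad is 45 mm wide and 55 mm high, level with the front face; axes as the incubator's (+x is the way to push). Pushing here turns the incubator clockwise seen from above, about 0.05 rad per 10 mm.
- incubator_right (a point): Centre of the right (-y) blue push pad, the mirror image, 80 mm right of the middle; pushing here turns the incubator the other way.
- dock: Fixed dock at the far end of a bay marked by two blue lines 250 mm apart. Origin: on the bench, on the bay's centreline; +x points along the bay, away from the robot, +y to the left. It carries the sprung copper bar that faces the bay.
- bar_zero (a point): Fixed point of the dock, at dock x = -12 mm, 25 mm above the bench: the nearest place where the copper bar (190 mm wide, 10 to 40 mm above the bench) can stand. When free, the bar's front face is 0 to 36 mm beyond it along dock +x: set anew each time, not measured. The bar gives on a spring, 0.7 N per mm, for 6 mm and is then solid.
- power (a joint): Green push button, 32 mm across, on a small grey housing fixed to the bench right of the bay: 0 released, 0.006 m fully down, against a 5 N spring; pressed counts from 0.004 m.
- power_top (a point): Centre of the green button's top face; pressed straight down.
- cartridge_a: white test cartridge with blue cap, 50 x 40 x 64 mm high, standing beside the bay on its left. A bystander to be left alone. Origin: centre of its underside.
- cartridge_b: the same kind of cartridge, standing beside the bay on its right. A bystander to be left alone. Origin: centre of its underside.
- cartridge_c: the same kind of cartridge, further right on the bench. A bystander to be left alone. Origin: centre of its underside.
- spray: yellow spray can with red cap, 56 mm across, 190 mm high. A bystander to be left alone. Origin: centre of its underside.
- jar: clear sample jar with orange lid, 56 mm across, 65 mm high. A bystander to be left alone. Origin: centre of its underside.
Not all that is in view belongs to the job. There is more than one size of the incubator; the job needs the middle-sized.

How it is judged:
By the outcome, as a careful person would: the job done as asked, in the order asked, and still so for the second after the job is handed in, with the robot touching nothing.
It also fails if it takes over 72 s, if anything falls off the work surface, if the arm or the gripper's body presses on something with over 40 N, if the wrist force passes 120 N, or if a joint passes its speed limit or range.

## Working session

There is one attempt and no reset: what is moved stays moved. The work goes in short steps, Python scripts to look and compute and a shell command to move; the robot and the scene stay as the last step left them, time stands still between calls to the robot, and variables do not carry over. Pictures are saved under pics/ and viewed, at most 10 in all, crops included, and the job is handed in when it is done.

```bash
mkdir -p pics
python3 - <<'E'
from bench import status,camera
import cv2,numpy as np
s=status.get_obs();print(s['time_s'],s['eef_pos'],s['eef_rot'],s['wrist_force'],s['opening'])
for n in('scene','top'):
    c=camera(n);cv2.imwrite(f'pics/{n}0.png',c['frame']);print(n,c['fx'],c['fy'],c['cx'],c['cy'],c['dist']);print(np.round(c['extrinsics'],3))
    np.savez(f'{n}0.npz',**c)
E
```

```text
0.0 [0.23661999 0.52344261 0.23037795] [-3.55960538e-04  2.10813110e-01  9.77525978e-01 -8.17006121e-04] [ 0.33935533 -0.2415519   0.25693733] 0.9976627286962108
scene 408.7249380013767 408.7249380013767 314.63939234435986 206.9225759654761 [-0.07094771  0.          0.          0.          0.        ]
[[ 0.635  0.471 -0.613  1.242]
 [ 0.773 -0.389  0.502 -0.614]
 [-0.002 -0.792 -0.61   0.807]
 [ 0.     0.     0.     1.   ]]
top 469.6701354514507 469.6701354514507 319.56390311788994 195.21447192696658 [-0.09701994  0.          0.          0.          0.        ]
[[ 0.025 -0.992  0.12   0.35 ]
 [-0.999 -0.029 -0.029  0.026]
 [ 0.032 -0.119 -0.992  1.267]
 [ 0.     0.     0.     1.   ]]
```

View pics/scene0.png

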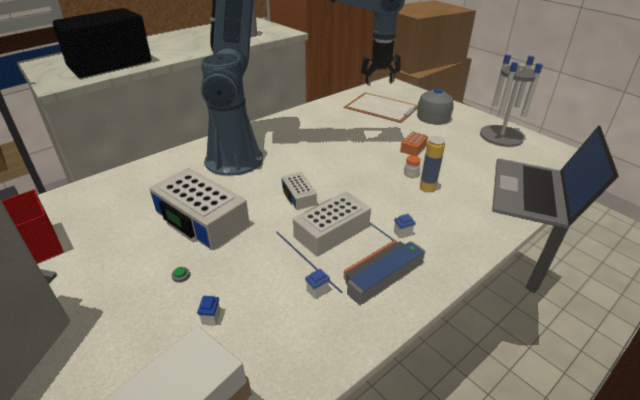

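View pics/top0.png

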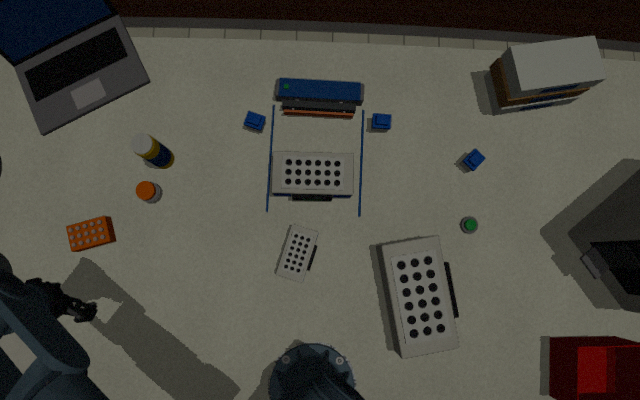

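Top picture: there are three incubators, middle one in the bay (313,172), small (297,252), and large (420,295). The bay lines run at x≈268 and x≈361. The copper bar is at (318,110), the green button at (469,225), cartridges at (255,121), (381,121) and (473,160), spray can at (155,152), and jar at (148,190). By size (210 mm) and position in the bay, I choose the one at (313,172). Now I'll measure it and check a close crop.

```bash
cat > h.py <<'E'
import cv2,numpy as np
from bench import status,camera
def rays(c,uv):
    K=np.array([[c['fx'],0,c['cx']],[0,c['fy'],c['cy']],[0,0,1.]])
    p=cv2.undistortPoints(np.float64(uv).reshape(-1,1,2),K,np.array(c['dist'],float))[:,0]
    return np.c_[p,np.ones(len(p))]
def onplane(c,uv,z):
    E=c['extrinsics'];d=rays(c,uv)@E[:3,:3].T;o=E[:3,3]
    return o+d*((z-o[2])/d[:,2])[:,None]
def cloud(c):
    v,u=np.mgrid[:400,:640];r=rays(c,np.c_[u.ravel(),v.ravel()])
    P=(r*c['depth'].reshape(-1,1))@c['extrinsics'][:3,:3].T+c['extrinsics'][:3,3]
    P[c['depth'].ravel()==0]=np.nan
    return P.reshape(400,640,3)
def inc(c,P,lo=(0.38,-.15),hi=(.75,.20)):
    m=(abs(P[...,2]-.076)<.012)&(P[...,0]>lo[0])&(P[...,0]<hi[0])&(P[...,1]>lo[1])&(P[...,1]<hi[1])
    m=cv2.morphologyEx(m.astype(np.uint8),cv2.MORPH_OPEN,np.ones((3,3)))
    n,l,st,_=cv2.connectedComponentsWithStats(m)
    return l,st
E
cat > a.py <<'E'
from h import *
c=camera('top');P=cloud(c)
hsv=cv2.cvtColor(c['frame'],cv2.COLOR_BGR2HSV)
l,st=inc(c,P)
for i in range(1,len(st)):
    if st[i,4]<300: continue
    v,u=np.where(l==i);w=onplane(c,np.c_[u,v],.076)[:,:2]
    print('blk',st[i],cv2.minAreaRect(np.float32(w*1000)),'z',np.nanmedian(P[v,u,2]))
blue=((hsv[...,0]>100)&(hsv[...,0]<128)&(hsv[...,1]>110)&(P[...,2]<.012)).astype(np.uint8)
for a,b in((258,280),(352,370)):
    m=np.zeros_like(blue);m[100:225,a:b]=blue[100:225,a:b]
    v,u=np.where(m);w=onplane(c,np.c_[u,v],0)[:,:2]
    f=cv2.fitLine(np.float32(w),cv2.DIST_HUBER,0,.01,.01).ravel();print('line',len(u),f,'ang',np.degrees(np.arctan(f[1]/f[0])),w.min(0),w.max(0))
g=((hsv[...,0]>45)&(hsv[...,0]<80)&(hsv[...,1]>120)).astype(np.uint8)
n,_,s2,ce=cv2.connectedComponentsWithStats(g)
for i in range(1,n):
    if s2[i,4]>20:
        x,y=ce[i];z=P[int(y),int(x)];print('green',s2[i],ce[i],z,onplane(c,[[x,y]],z[2]))
o=((hsv[...,0]<18)&(hsv[...,1]>110)).astype(np.uint8);o[:,:270]=0;o[:,370:]=0;o[:90]=0;o[130:]=0
v,u=np.where(o);print('bar',len(u));pp=P[v,u];print(np.nanpercentile(pp,[2,10,50,90,98],axis=0))
# topmost cross-section along mid column
for vv in range(70,135,2): print(vv,np.round(P[vv,318],3),c['frame'][vv,318],end=';')
cv2.imwrite('pics/crop1.png',cv2.resize(c['frame'][70:240,230:400],None,fx=3.5,fy=3.5))
E
python3 a.py
```

```text
blk [ 271  151   83   45 3433] ((551.0753784179688, 12.049964904785156), (111.81089782714844, 209.1655731201172), 0.0487201027572155) z 0.07478861958263172
line 146 [ 0.9996698  -0.02569596  0.597193    0.12837447] ang -1.4724324 [0.45665136 0.12309998] [0.75019972 0.13372237]
line 206 [ 0.9997105  -0.02406155  0.59413433 -0.12127236] ang -1.3787582 [ 0.45272666 -0.1261609 ] [ 0.74740147 -0.11554027]
green [284  84   5   5  21] [285.80952381  86.04761905] [0.79030162 0.09181687 0.05285179] [[0.7902405  0.08963804 0.05285179]]
green [465 219  11  11  99] [470.         224.28282828] [ 0.43432044 -0.41773392  0.02499886] [[ 0.43355581 -0.41772662  0.02499886]]
bar 402
[[ 7.18738632e-01 -8.93647621e-02  1.38373003e-02]
 [ 7.19779016e-01 -7.43754491e-02  1.80617574e-02]
 [ 7.22819622e-01  2.68101299e-04  3.68446517e-02]
 [ 7.28888071e-01  7.68128386e-02  4.22247552e-02]
 [ 7.36249668e-01  9.07238264e-02  4.47156080e-02]]
70 [0.859 0.003 0.002] [ 93 104 105];72 [0.853 0.003 0.004] [ 91 105 104];74 [0.848 0.003 0.002] [ 94 107 110];76 [ 0.843  0.003 -0.002] [ 92 103 105];78 [nan nan nan] [ 
[... 333 characters left out ...]
 0.045] [30 19 10];100 [0.762 0.002 0.029] [17 15 18];102 [0.751 0.002 0.047] [27 33 33];104 [0.746 0.002 0.043] [33 35 34];106 [0.742 0.001 0.039] [35 33 31];108 [0.737 0.001 0.036] [8 9 8];110 [0.736 0.001 0.023] [13  7  7];112 [0.724 0.001 0.041] [30 51 98];114 [0.721 0.001 0.034] [11 19 42];116 [0.721 0.    0.016] [29 37 48];118 [ 0.721 -0.    -0.004] [ 96 108 109];120 [ 0.712 -0.     0.007] [ 92 103 104];122 [ 0.708 -0.001  0.002] [ 94 107 107];124 [ 0.702 -0.001  0.003] [ 92 106 106];126 [ 0.697 -0.001 -0.001] [ 95 106 107];128 [ 0.692 -0.001 -0.002] [ 97 109 107];130 [ 0.686 -0.001 -0.001] [ 90 103 105];132 [ 0.681 -0.002 -0.007] [ 91 103 103];134 [ 0.672 -0.001  0.006] [ 94 109 108];
```

View pics/crop1.png

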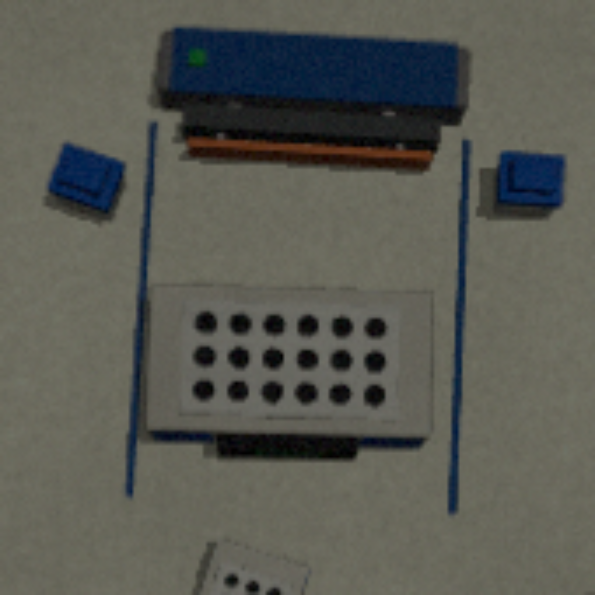

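```bash
cat >> h.py <<'E'
from scipy.spatial.transform import Rotation as R
DY=-1.43 # dock yaw deg
def go(x,y,z,tilt=12,yaw=DY):
    """print row shift/turn to reach world pose; also measured state"""
    s=status.get_obs();q=np.array(s['eef_rot']);r=R.from_quat(q[[1,2,3,0]])
    t=np.radians(tilt);M=np.array([[-np.cos(t),0,np.sin(t)],[0,1,0],[-np.sin(t),0,-np.cos(t)]])
    T=R.from_euler('z',yaw,degrees=True)*R.from_matrix(M)
    p=np.array(s['eef_pos'])
    return np.round(r.inv().apply(np.array([x,y,z])-p)*100,2),np.round((r.inv()*T).as_rotvec(degrees=True),1)
E
python3 - <<'E'
from h import *
d=dict(np.load('top0.npz'));c=d;P=cloud(c)
for n,(a,b,e,f) in dict(small=(272,320,220,285),large=(380,465,235,360),button=(455,490,210,240),cA=(240,268,108,135),cB=(368,394,110,133)).items():
    Q=P[e:f,a:b].reshape(-1,3);Q=Q[Q[:,2]>.012];print(n,np.round(np.nanpercentile(Q,[1,50,99],axis=0),3))
print(go(.44,.09,.2))
E
```

```text
small [[ 0.28  -0.002  0.039]
 [ 0.345  0.044  0.049]
 [ 0.416  0.093  0.055]]
large [[ 0.105 -0.355  0.027]
 [ 0.246 -0.259  0.102]
 [ 0.389 -0.171  0.109]]
button [[ 0.415 -0.442  0.012]
 [ 0.434 -0.418  0.02 ]
 [ 0.455 -0.399  0.028]]
cA [[0.67  0.144 0.014]
 [0.689 0.17  0.053]
 [0.717 0.198 0.068]]
cB [[ 0.684 -0.195  0.013]
 [ 0.698 -0.168  0.054]
 [ 0.724 -0.145  0.069]]
(array([-36.39, -31.12,   3.09]), array([ -2.5, -11.9, -22.8]))
```

```bash
python3 -m handwheel '[[[-1,-6,-5.2,0.5,-0.4,-2,-3.8],[-1,-12,-10.4,1,-0.8,-4,-7.6],[-1,-18,-15.6,1.5,-1.2,-6,-11.4],[-1,-24,-20.8,2,-1.7,-8,-15.2],[-1,-30,-26,2.5,-2.1,-10,-19],[-1,-36.4,-31.1,3.1,-2.5,-11.9,-22.8],[-1,-36.4,-31.1,3.1,-2.5,-11.9,-22.8],[-1,-36.4,-31.1,3.1,-2.5,-11.9,-22.8]]]'
python3 -c "
from h import *
print(status.get_obs()['time_s'],go(.46,.092,.03))"
```

```text
time_s: 1.15
eef_pos: [0.441, 0.0881, 0.2003]
eef_rot: [0.106, 0.014, 0.994, -0.001]
wrist_force: [0.3, 0.4, -0.5]
opening: -0.002
grasp_force: 0.0
1.15 (array([ 1.73,  0.42, 17.05]), array([ 0.1,  0.1, -0.1]))
```

```bash
python3 -m handwheel '[[[-1,0.5,0.1,5,0,0,0],[-1,1,0.2,10,0,0,0],[-1,1.5,0.4,14.5,0,0,0],[-1,1.7,0.4,17,0,0,0],[-1,1.7,0.4,17,0,0,0]]]'
python3 - <<'E'
from h import *
s=status.get_obs();print(s['time_s'],s['eef_pos'],s['wrist_force'])
cv2.imwrite('pics/w1.png',camera('wrist')['frame'])
E
```

```text
time_s: 1.78
eef_pos: [0.4575, 0.0944, 0.0284]
eef_rot: [0.103, 0.013, 0.995, -0.0]
wrist_force: [-0.0, -0.0, 1.2]
opening: -0.003
grasp_force: 0.0
1.775 [0.45746865 0.09436502 0.02843899] [-0.01959589 -0.04982379  1.23107857]
```

View pics/w1.png

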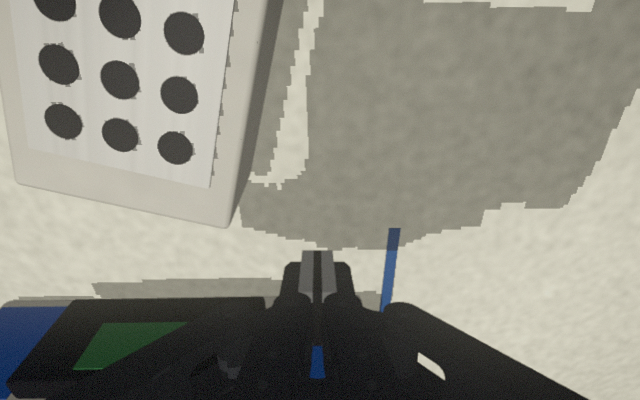

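The wrist view shows the closed fingers at (318,280) in front of the left pad (blue at 318,360), clear of the window's edge at about x=265. The left bay line is at (390,270). I'll start with a gentle push on the left pad.

```bash
python3 -m handwheel '[[[-1,-0.5,0,0.1,0,0,0],[-1,-1,0,0.2,0,0,0],[-1,-1.5,0,0.3,0,0,0],[-1,-1.7,0,0.36,0,0,0],[-1,-1.9,0,0.4,0,0,0],[-1,-2.1,0,0.44,0,0,0],[-1,-2.3,0,0.49,0,0,0]]]'; python3 -m handwheel '[[[-1,-0.2,0,0.04,0,0,0],[-1,-0.4,0,0.08,0,0,0]]]' | egrep 'pos|wrist'; python3 -m handwheel '[[[-1,-0.2,0,0.04,0,0,0],[-1,-0.4,0,0.08,0,0,0]]]' | egrep 'pos|wrist';python3 -m handwheel '[[[-1,-0.2,0,0.04,0,0,0],[-1,-0.4,0,0.08,0,0,0]]]' | egrep 'pos|wrist';python3 -m handwheel '[[[-1,-0.2,0,0.04,0,0,0],[-1,-0.4,0,0.08,0,0,0]]]' | egrep 'pos|wrist'
```

```text
time_s: 2.7
eef_pos: [0.483, 0.0937, 0.0304]
eef_rot: [0.105, 0.013, 0.994, -0.001]
wrist_force: [-0.4, 0.3, 0.1]
opening: -0.004
grasp_force: 0.0
eef_pos: [0.4872, 0.0936, 0.0306]
wrist_force: [0.4, 0.5, 0.4]
eef_pos: [0.4891, 0.0937, 0.0298]
wrist_force: [-9.2, 0.5, 5.2]
eef_pos: [0.4921, 0.0941, 0.0293]
wrist_force: [-7.6, 3.0, 3.8]
eef_pos: [0.496, 0.0943, 0.0292]
wrist_force: [-8.5, 4.2, 3.9]
```

```bash
cat > m.py <<'E'
from h import *
s=status.get_obs();print('t',s['time_s'],'p',np.round(s['eef_pos'],4),'f',np.round(s['wrist_force'],1))
c=camera('top');P=cloud(c)
hsv=cv2.cvtColor(c['frame'],cv2.COLOR_BGR2HSV)
l,st=inc(c,P);i=1+np.argmax(st[1:,4])
v,u=np.where(l==i)
w=onplane(c,np.c_[u,v],.076)[:,:2]
(cx,cy),sz,a=cv2.minAreaRect(np.float32(w*1000))
print('rect',(cx,cy),sz,a)
# back edge: topmost pixel per column, subpixel unnecessary
cols=np.unique(u);cols=cols[4:-4];top=np.array([v[u==k].min()-.5 for k in cols])
e=onplane(c,np.c_[cols,top],.076)[:,:2]
f=cv2.fitLine(np.float32(e),cv2.DIST_HUBER,0,.001,.001).ravel()
th=np.arctan2(-f[0],f[1])*1. 
if abs(th)>np.pi/2: th-=np.sign(th)*np.pi
# side extents along edge direction
d=np.array([-np.sin(th),np.cos(th)]);n=np.array([np.cos(th),np.sin(th)])
tt=w@d;mid=(np.percentile(tt,.3)+np.percentile(tt,99.7))/2
ctr=n*(f[2:]@n-.055)+d*mid
yd=np.radians(-1.43);nd=np.array([np.cos(yd),np.sin(yd)]);dd=np.array([-np.sin(yd),np.cos(yd)])
o=np.array([.5957,.0036]) 
print('centre',np.round(ctr,4),'yaw rel dock',np.degrees(th)+1.43,'lat off mm',1000*(ctr-o)@dd,'width',np.ptp(tt)*1000,'back x dock',np.round(n*.055@nd+ctr@nd,4))
for sgn,nm in((1,'L'),(-1,'R')):
    pad=ctr-n*.055+d*.08*sgn;print(nm,'pad',np.round(pad,4),'tcp contact',np.round(pad-n*.0085,4))
b=((hsv[...,0]<18)&(hsv[...,1]>110)).astype(np.uint8);b[:,:270]=0;b[:,370:]=0;b[:90]=0;b[130:]=0
vv,uu=np.where(b);q=onplane(c,np.c_[uu,vv],.04)[:,:2]
if len(q)>30:
    # front upper edge: near edge estimate from cloud front
    pp=P[vv,uu];print('bar npx',len(q),'bar front dock x (cloud 5pct)',np.nanpercentile(pp[:,:2]@nd,[3,10,30]))
E
python3 m.py
```

```text
t 3.7 p [0.496  0.0943 0.0292] f [-8.5  4.2  3.9]
rect (555.4607543945312, 10.859474182128906) (209.13343811035156, 110.46430206298828) 87.61215209960938
centre [0.5557 0.0107] yaw rel dock -0.9690467 lat off mm 6.138281062344544 width 209.13246534971907 back x dock 0.6102
L pad [0.5041 0.093 ] tcp contact [0.4956 0.0933]
R pad [ 0.4974 -0.0669] tcp contact [ 0.4889 -0.0665]
bar npx 392 bar front dock x (cloud 5pct) [0.71966164 0.72020129 0.72105465]
```

```bash
python3 -m handwheel '[[[-1,-0.25,0,0.05,0,0,0],[-1,-0.5,0,0.1,0,0,0],[-1,-0.75,0,0.16,0,0,0],[-1,-1,0,0.21,0,0,0],[-1,-1.25,0,0.26,0,0,0],[-1,-1.5,0,0.31,0,0,0],[-1,-1.75,0,0.37,0,0,0],[-1,-2,0,0.42,0,0,0]]]'|egrep 'pos|wrist'; python3 m.py; python3 -m handwheel '[[[-1,0.5,0,-0.1,0,0,0],[-1,2,0,-0.4,0,0,0],[-1,4,0,-0.8,0,0,0],[-1,4,0,-0.8,0,0,0]]]' |egrep 'pos|wrist'
```

```text
eef_pos: [0.5165, 0.0938, 0.0291]
wrist_force: [-8.7, 4.1, 1.2]
t 4.75 p [0.5165 0.0938 0.0291] f [-8.7  4.1  1.2]
rect (566.6131591796875, 5.2292022705078125) (209.14007568359375, 110.19963073730469) 81.00711822509766
centre [0.5666 0.0052] yaw rel dock -7.639232 lat off mm 0.8956264300924569 width 209.267794593392 back x dock 0.6208
L pad [0.5249 0.0929] tcp contact [0.5165 0.0942]
R pad [ 0.4997 -0.0651] tcp contact [ 0.4913 -0.0638]
bar npx 400 bar front dock x (cloud 5pct) [0.71992956 0.72048657 0.72109628]
eef_pos: [0.4771, 0.094, 0.0299]
wrist_force: [0.4, 0.4, -0.1]
```

```bash
python3 -m handwheel '[[[-1,1,0,-0.2,0,0,0],[-1,1,-5.5,-0.2,0,0,0],[-1,1,-11,-0.2,0,0,0],[-1,1,-15.9,-0.2,0,0,0],[-1,1,-15.9,-0.2,0,0,0],[-1,0,-15.9,0,0,0,0],[-1,-0.8,-15.9,0.17,0,0,0],[-1,-1.3,-15.9,0.27,0,0,0],[-1,-1.3,-15.9,0.27,0,0,0]]]'|egrep 'pos|wrist'; python3 -m handwheel '[[[-1,-0.2,0,0.04,0,0,0],[-1,-0.4,0,0.08,0,0,0],[-1,-0.6,0,0.12,0,0,0],[-1,-0.6,0,0.12,0,0,0]]]'|egrep 'pos|wrist'
```

```text
eef_pos: [0.4887, -0.0646, 0.0301]
wrist_force: [-0.2, -0.4, 0.1]
eef_pos: [0.4924, -0.0651, 0.0293]
wrist_force: [-7.2, -0.7, 1.4]
```

```bash
python3 -m handwheel '[[[-1,-0.25,-0.04,0.05,0,0,0],[-1,-0.5,-0.08,0.1,0,0,0],[-1,-0.75,-0.12,0.16,0,0,0],[-1,-1,-0.16,0.21,0,0,0],[-1,-1.25,-0.2,0.26,0,0,0],[-1,-1.5,-0.24,0.31,0,0,0],[-1,-1.75,-0.28,0.37,0,0,0],[-1,-2,-0.32,0.42,0,0,0],[-1,-2.25,-0.36,0.47,0,0,0],[-1,-2.5,-0.4,0.52,0,0,0]]]'|egrep 'pos|wrist'; python3 m.py
```

```text
eef_pos: [0.5174, -0.07, 0.0291]
wrist_force: [-7.2, -2.6, 1.4]
t 8.175 p [ 0.5174 -0.07    0.0291] f [-7.2 -2.6  1.4]
rect (580.0325927734375, 9.012802124023438) (208.87391662597656, 111.766357421875) 89.87821960449219
centre [0.5807 0.009 ] yaw rel dock 0.90396863 lat off mm 5.004219724808898 width 209.41251875457655 back x dock 0.6353
L pad [0.5264 0.0895] tcp contact [0.5179 0.0896]
R pad [ 0.5249 -0.0705] tcp contact [ 0.5164 -0.0704]
bar npx 395 bar front dock x (cloud 5pct) [0.71982436 0.72032996 0.72106926]
```

```bash
python3 -m handwheel '[[[-1,-0.25,-0.03,0.05,0,0,0],[-1,-0.5,-0.06,0.1,0,0,0],[-1,-0.75,-0.09,0.16,0,0,0],[-1,-1,-0.12,0.21,0,0,0],[-1,-1.25,-0.15,0.26,0,0,0],[-1,-1.5,-0.18,0.31,0,0,0],[-1,-1.75,-0.21,0.37,0,0,0],[-1,-2,-0.24,0.42,0,0,0]]]'|egrep 'pos|wrist'; python3 m.py;  python3 -m handwheel '[[[-1,0.5,0,-0.1,0,0,0],[-1,2,0,-0.4,0,0,0],[-1,4.5,0,-0.9,0,0,0],[-1,4.5,0,-0.9,0,0,0]]]' |egrep 'pos|wrist'
```

```text
eef_pos: [0.5378, -0.0729, 0.0291]
wrist_force: [-7.3, -2.0, -0.1]
t 9.225 p [ 0.5378 -0.0729  0.0291] f [-7.3 -2.  -0.1]
rect (590.1683349609375, 12.024894714355469) (111.63367462158203, 209.2495880126953) 6.7530012130737305
centre [0.591  0.0123] yaw rel dock 8.083246 lat off mm 8.532775509902253 width 209.32215661333706 back x dock 0.645
L pad [0.5271 0.0853] tcp contact [0.5187 0.0844]
R pad [ 0.5456 -0.0736] tcp contact [ 0.5372 -0.0746]
bar npx 399 bar front dock x (cloud 5pct) [0.71957017 0.72012562 0.72100353]
eef_pos: [0.4929, -0.0716, 0.0295]
wrist_force: [0.7, 0.2, 0.0]
```

```bash
python3 -m handwheel '[[[-1,0,5.5,0,0,0,0],[-1,0,11,0,0,0,0],[-1,0,15.5,0,0,0,0],[-1,0,15.5,0,0,0,0],[-1,-1,15.5,0.2,0,0,0],[-1,-1.5,15.5,0.31,0,0,0],[-1,-1.7,15.5,0.36,0,0,0],[-1,-1.9,15.5,0.4,0,0,0],[-1,-2.1,15.5,0.44,0,0,0],[-1,-2.3,15.5,0.48,0,0,0]]]'|egrep 'pos|wrist'; python3 -m handwheel '[[[-1,-0.25,0,0.05,0,0,0],[-1,-0.5,0,0.1,0,0,0],[-1,-0.75,0,0.16,0,0,0],[-1,-1,0,0.21,0,0,0],[-1,-1.25,0,0.26,0,0,0],[-1,-1.5,0,0.31,0,0,0],[-1,-1.75,0,0.37,0,0,0],[-1,-2,0,0.42,0,0,0],[-1,-2.25,0,0.47,0,0,0],[-1,-2.5,0,0.52,0,0,0]]]'|egrep 'pos|wrist'; python3 m.py
```

```text
eef_pos: [0.5196, 0.0823, 0.0293]
wrist_force: [-8.1, 0.3, 4.3]
eef_pos: [0.5435, 0.0829, 0.0284]
wrist_force: [-7.6, 3.5, 0.6]
t 12.275 p [0.5435 0.0829 0.0284] f [-7.6  3.5  0.6]
rect (604.0061645507812, 7.0410003662109375) (209.11962890625, 112.82074737548828) 89.2676773071289
centre [0.6052 0.0071] yaw rel dock 0.799453 lat off mm 3.700194791289953 width 209.1264443453839 back x dock 0.6599
L pad [0.5511 0.0877] tcp contact [0.5426 0.0878]
R pad [ 0.5494 -0.0723] tcp contact [ 0.5409 -0.0722]
bar npx 397 bar front dock x (cloud 5pct) [0.7197621  0.72042535 0.72102153]
```

```bash
python3 -m handwheel '[[[-1,-0.25,-0.02,0.05,0,0,0],[-1,-0.5,-0.04,0.1,0,0,0],[-1,-0.75,-0.06,0.16,0,0,0],[-1,-1,-0.08,0.21,0,0,0],[-1,-1.25,-0.1,0.26,0,0,0],[-1,-1.5,-0.12,0.31,0,0,0],[-1,-1.75,-0.14,0.37,0,0,0],[-1,-2,-0.16,0.42,0,0,0]]]'|egrep 'pos|wrist'; python3 m.py;  python3 -m handwheel '[[[-1,0.5,0,-0.1,0,0,0],[-1,2,0,-0.4,0,0,0],[-1,4.5,0,-0.9,0,0,0],[-1,4.5,0,-0.9,0,0,0]]]' |egrep 'pos|wrist'
```

```text
eef_pos: [0.564, 0.0809, 0.0284]
wrist_force: [-6.5, 5.0, 1.7]
t 13.325 p [0.564  0.0809 0.0284] f [-6.5  5.   1.7]
rect (615.5202026367188, 0.304168701171875) (209.2864990234375, 115.11664581298828) 83.13362121582031
centre [ 6.178e-01 -2.000e-04] yaw rel dock -5.3395615 lat off mm -3.204347413489193 width 209.29072776690924 back x dock 0.6724
L pad [0.5726 0.0858] tcp contact [0.5642 0.0868]
R pad [ 0.5538 -0.0731] tcp contact [ 0.5453 -0.0721]
bar npx 401 bar front dock x (cloud 5pct) [0.71951453 0.72031667 0.72104094]
eef_pos: [0.5203, 0.0809, 0.0295]
wrist_force: [-0.0, 0.2, -1.2]
```

```bash
python3 -m handwheel '[[[-1,0,-5.5,0,0,0,0],[-1,0,-11,0,0,0,0],[-1,0,-15.2,0,0,0,0],[-1,0,-15.2,0,0,0,0],[-1,-1.3,-15.2,0.27,0,0,0],[-1,-2.2,-15.2,0.46,0,0,0],[-1,-2.4,-15.2,0.5,0,0,0],[-1,-2.6,-15.2,0.54,0,0,0],[-1,-2.8,-15.2,0.58,0,0,0],[-1,-3,-15.2,0.62,0,0,0]]]'|egrep 'pos|wrist'; python3 -m handwheel '[[[-1,-0.25,-0.02,0.05,0,0,0],[-1,-0.5,-0.04,0.1,0,0,0],[-1,-0.75,-0.06,0.16,0,0,0],[-1,-1,-0.08,0.21,0,0,0],[-1,-1.25,-0.1,0.26,0,0,0],[-1,-1.5,-0.12,0.31,0,0,0],[-1,-1.75,-0.14,0.37,0,0,0],[-1,-2,-0.16,0.42,0,0,0],[-1,-2.25,-0.18,0.47,0,0,0],[-1,-2.5,-0.2,0.52,0,0,0]]]'|egrep 'pos|wrist'; python3 m.py
```

```text
eef_pos: [0.5465, -0.0713, 0.0288]
wrist_force: [-9.2, -0.8, 4.4]
eef_pos: [0.5715, -0.0746, 0.0286]
wrist_force: [-7.8, -3.1, 1.5]
t 16.375 p [ 0.5715 -0.0746  0.0286] f [-7.8 -3.1  1.5]
rect (632.2677001953125, 4.108917236328125) (108.9828872680664, 208.88519287109375) 1.9478974342346191
centre [0.633  0.0043] yaw rel dock 3.3885565 lat off mm 1.636316826532398 width 208.88516882690854 back x dock 0.6876
L pad [0.5753 0.0824] tcp contact [0.5668 0.0821]
R pad [ 0.5808 -0.0775] tcp contact [ 0.5723 -0.0778]
bar npx 397 bar front dock x (cloud 5pct) [0.71961726 0.72026103 0.72104092]
```

```bash
python3 -m handwheel '[[[-1,-0.25,0.02,0.05,0,0,0],[-1,-0.5,0.04,0.1,0,0,0],[-1,-0.75,0.06,0.16,0,0,0],[-1,-1,0.08,0.21,0,0,0],[-1,-1.2,0.1,0.25,0,0,0]]]'|egrep 'pos|wrist'; python3 m.py;  python3 -m handwheel '[[[-1,0.5,0,-0.1,0,0,0],[-1,2,0,-0.4,0,0,0],[-1,4.5,0,-0.9,0,0,0],[-1,4.5,0,-0.9,0,0,0]]]' |egrep 'pos|wrist'
```

```text
eef_pos: [0.5839, -0.0742, 0.0286]
wrist_force: [-7.8, -4.2, 0.4]
t 17.05 p [ 0.5839 -0.0742  0.0286] f [-7.8 -4.2  0.4]
rect (639.2273559570312, 8.158882141113281) (110.46757507324219, 209.40570068359375) 5.390469074249268
centre [0.6394 0.0083] yaw rel dock 6.770852 lat off mm 5.783810355819642 width 209.4259745027949 back x dock 0.6936
L pad [0.5772 0.0828] tcp contact [0.5687 0.082 ]
R pad [ 0.5921 -0.0765] tcp contact [ 0.5836 -0.0773]
bar npx 391 bar front dock x (cloud 5pct) [0.71959639 0.72034488 0.72111169]
eef_pos: [0.539, -0.0723, 0.029]
wrist_force: [1.1, 0.1, 0.9]
```

```bash
python3 -m handwheel '[[[-1,0,5.5,0,0,0,0],[-1,0,11,0,0,0,0],[-1,0,15.4,0,0,0,0],[-1,0,15.4,0,0,0,0],[-1,-1.2,15.4,0.25,0,0,0],[-1,-2,15.4,0.42,0,0,0],[-1,-2.2,15.4,0.46,0,0,0],[-1,-2.4,15.4,0.5,0,0,0],[-1,-2.6,15.4,0.54,0,0,0],[-1,-2.8,15.4,0.58,0,0,0]]]'|egrep 'pos|wrist'; python3 -m handwheel '[[[-1,-0.25,0,0.05,0,0,0],[-1,-0.5,0,0.1,0,0,0],[-1,-0.75,0,0.16,0,0,0],[-1,-1,0,0.21,0,0,0],[-1,-1.25,0,0.26,0,0,0],[-1,-1.5,0,0.31,0,0,0],[-1,-1.75,0,0.37,0,0,0],[-1,-2,0,0.42,0,0,0],[-1,-2.25,0,0.47,0,0,0],[-1,-2.5,0,0.52,0,0,0]]]'|egrep 'pos|wrist'; python3 m.py
```

```text
eef_pos: [0.5702, 0.0805, 0.0286]
wrist_force: [-9.7, -0.3, 4.7]
eef_pos: [0.5947, 0.0811, 0.028]
wrist_force: [-8.3, 4.1, 2.4]
t 20.1 p [0.5947 0.0811 0.028 ] f [-8.3  4.1  2.4]
rect (653.6703491210938, 2.6568679809570312) (209.432861328125, 111.22718811035156) 87.2822265625
centre [0.6543 0.0024] yaw rel dock -1.3471729 lat off mm 0.24948053891838942 width 209.51778251745753 back x dock 0.709
L pad [0.6032 0.085 ] tcp contact [0.5948 0.0854]
R pad [ 0.5955 -0.0749] tcp contact [ 0.587  -0.0744]
bar npx 230 bar front dock x (cloud 5pct) [0.72052696 0.72120772 0.72313805]
```

```bash
python3 -m handwheel '[[[-1,-0.2,-0.02,0.04,0,0,0],[-1,-0.4,-0.04,0.08,0,0,0],[-1,0.5,0,-0.1,0,0,0],[-1,2,0,-0.4,0,0,0],[-1,4,0,-0.8,0,0,0],[-1,4,0,-0.8,0,0,0],[-1,4,-5.5,-0.8,0,0,0],[-1,4,-11,-0.8,0,0,0],[-1,4,-15.5,-0.8,0,0,0],[-1,4,-15.5,-0.8,0,0,0]]]'|egrep 'pos|wrist'; python3 m.py
```

```text
eef_pos: [0.5554, -0.078, 0.0301]
wrist_force: [0.2, -0.0, -0.5]
t 21.4 p [ 0.5554 -0.078   0.0301] f [ 0.2 -0.  -0.5]
rect (655.4302368164062, 1.2408294677734375) (209.48519897460938, 112.77947998046875) 86.10270690917969
centre [0.6568 0.0011] yaw rel dock -2.3995476 lat off mm -0.9255878663771212 width 209.55183061522897 back x dock 0.7115
L pad [0.6072 0.0846] tcp contact [0.5987 0.0852]
R pad [ 0.5965 -0.075 ] tcp contact [ 0.5881 -0.0744]
bar npx 164 bar front dock x (cloud 5pct) [0.72082762 0.72193817 0.7240686 ]
```

```bash
python3 -m handwheel '[[[-1,-1.2,0.2,0.25,0,0,0],[-1,-2.3,0.3,0.48,0,0,0],[-1,-2.7,0.3,0.56,0,0,0],[-1,-2.9,0.3,0.6,0,0,0],[-1,-3.1,0.3,0.64,0,0,0],[-1,-3.3,0.3,0.69,0,0,0]]]'|egrep 'pos|wrist'; python3 -m handwheel '[[[-1,-0.2,-0.02,0.04,0,0,0],[-1,-0.4,-0.04,0.08,0,0,0],[-1,-0.6,-0.06,0.12,0,0,0],[-1,-0.8,-0.08,0.17,0,0,0],[-1,-1,-0.1,0.21,0,0,0]]]'|egrep 'pos|wrist';  python3 -m handwheel '[[[-1,-0.2,0,0.04,0,0,0],[-1,-0.4,0,0.08,0,0,0]]]'|egrep 'pos|wrist'; python3 m.py
```

```text
eef_pos: [0.5874, -0.0719, 0.0292]
wrist_force: [0.2, -0.9, -1.1]
eef_pos: [0.5954, -0.0734, 0.0284]
wrist_force: [-9.0, -3.1, 3.9]
eef_pos: [0.5995, -0.0738, 0.0284]
wrist_force: [-9.6, -4.8, 4.4]
t 23.075 p [ 0.5995 -0.0738  0.0284] f [-9.6 -4.8  4.4]
rect (662.2210083007812, 2.9637680053710938) (111.30339813232422, 209.1527862548828) 0.028764113783836365
centre [0.6628 0.0026] yaw rel dock 1.3956193 lat off mm 0.7128157793458395 width 209.18041371772588 back x dock 0.7175
L pad [0.6078 0.0827] tcp contact [0.5993 0.0827]
R pad [ 0.6077 -0.0773] tcp contact [ 0.5992 -0.0773]
```

```bash
for i in 1; do :; done; python3 -m handwheel '[[[-1,-0.15,0,0.03,0,0,0],[-1,-0.3,0,0.06,0,0,0]]]'|egrep 'pos|wrist';python3 -m handwheel '[[[-1,-0.15,0,0.03,0,0,0],[-1,-0.3,0,0.06,0,0,0]]]'|egrep 'pos|wrist'; python3 m.py; python3 -m handwheel '[[[-1,0.5,0,-0.1,0,0,0],[-1,2,0,-0.4,0,0,0],[-1,4,0,-0.8,0,0,0],[-1,4,0,-0.8,0,0,0],[-1,4,5.5,-0.8,0,0,0],[-1,4,11,-0.8,0,0,0],[-1,4,15.5,-0.8,0,0,0],[-1,4,15.5,-0.8,0,0,0]]]'|egrep 'pos|wrist'; python3 m.py
```

```text
eef_pos: [0.6018, -0.0738, 0.0282]
wrist_force: [-13.2, -5.8, 6.6]
eef_pos: [0.604, -0.0738, 0.028]
wrist_force: [-16.6, -3.8, 8.2]
t 23.625 p [ 0.604  -0.0738  0.028 ] f [-16.6  -3.8   8.2]
rect (664.7813720703125, 4.475006103515625) (111.29376220703125, 207.14112854003906) 1.0819246768951416
centre [0.6655 0.0039] yaw rel dock 3.4017797 lat off mm 1.9929701597527927 width 207.12582685618312 back x dock 0.7201
L pad [0.6078 0.0819] tcp contact [0.5993 0.0816]
R pad [ 0.6133 -0.078 ] tcp contact [ 0.6048 -0.0783]
bar npx 84 bar front dock x (cloud 5pct) [0.69040552 0.72738719 0.72994519]
eef_pos: [0.5718, 0.0856, 0.0295]
wrist_force: [-0.3, 0.3, 0.2]
t 24.675 p [0.5718 0.0856 0.0295] f [-0.3  0.3  0.2]
rect (663.8948974609375, 4.428253173828125) (113.17188262939453, 207.1414794921875) 1.1137858629226685
centre [0.6655 0.0039] yaw rel dock 3.4214783 lat off mm 2.0241095589843288 width 207.12492797147763 back x dock 0.7201
L pad [0.6078 0.0819] tcp contact [0.5993 0.0816]
R pad [ 0.6133 -0.078 ] tcp contact [ 0.6048 -0.0783]
bar npx 84 bar front dock x (cloud 5pct) [0.67257239 0.72681146 0.73012029]
```

```bash
python3 -m handwheel '[[[-1,-1,-0.3,0.2,0,0,0],[-1,-2,-0.3,0.42,0,0,0],[-1,-2.3,-0.3,0.48,0,0,0],[-1,-2.5,-0.3,0.52,0,0,0],[-1,-2.7,-0.3,0.56,0,0,0],[-1,-2.9,-0.3,0.6,0,0,0]]]'|egrep 'pos|wrist'; python3 -m handwheel '[[[-1,-0.15,0,0.03,0,0,0],[-1,-0.3,0,0.06,0,0,0]]]'|egrep 'pos|wrist'; python3 -m handwheel '[[[-1,-0.15,0,0.03,0,0,0],[-1,-0.3,0,0.06,0,0,0]]]'|egrep 'pos|wrist';python3 m.py
```

```text
eef_pos: [0.6004, 0.0788, 0.0293]
wrist_force: [-0.2, -0.1, 0.1]
eef_pos: [0.6016, 0.0792, 0.0286]
wrist_force: [-7.6, 1.8, 4.9]
eef_pos: [0.6038, 0.0796, 0.0282]
wrist_force: [-9.0, 3.0, 4.8]
t 25.975 p [0.6038 0.0796 0.0282] f [-9.   3.   4.8]
rect (664.46630859375, 3.5427093505859375) (209.61012268066406, 113.89472961425781) 89.66410827636719
centre [0.6664 0.0033] yaw rel dock 1.0136137 lat off mm 1.4639877261082348 width 209.63595901126087 back x dock 0.7211
L pad [0.612  0.0837] tcp contact [0.6035 0.0838]
R pad [ 0.6109 -0.0763] tcp contact [ 0.6024 -0.0762]
```

```bash
python3 -m handwheel '[[[-1,-0.15,-0.01,0.03,0,0,0],[-1,-0.3,-0.02,0.06,0,0,0]]]'|egrep 'pos|wrist'; python3 -m handwheel '[[[-1,-0.15,-0.01,0.03,0,0,0],[-1,-0.3,-0.02,0.06,0,0,0]]]'|egrep 'pos|wrist';python3 m.py
```

```text
eef_pos: [0.6063, 0.0797, 0.0279]
wrist_force: [-10.5, 4.3, 3.4]
eef_pos: [0.6078, 0.0797, 0.0275]
wrist_force: [-16.9, 4.2, 10.0]
t 26.525 p [0.6078 0.0797 0.0275] f [-16.9   4.2  10. ]
rect (666.77294921875, 2.898223876953125) (209.6740264892578, 113.1665267944336) 88.16338348388672
centre [0.6683 0.0028] yaw rel dock -0.21123052 lat off mm 1.0434962409992687 width 209.74762213487418 back x dock 0.723
L pad [0.6156 0.0844] tcp contact [0.6071 0.0846]
R pad [ 0.611  -0.0756] tcp contact [ 0.6025 -0.0753]
```

```bash
python3 -m handwheel '[[[-1,-0.08,0,0.02,0,0,0],[-1,-0.16,0,0.03,0,0,0]]]'|egrep 'pos|wrist'; python3 m.py;  python3 -m handwheel '[[[-1,0.5,0,-0.1,0,0,0],[-1,2,0,-0.4,0,0,0],[-1,4,0,-0.8,0,0,0],[-1,4,0,-0.8,0,0,0],[-1,4,-5.5,-0.8,0,0,0],[-1,4,-11,-0.8,0,0,0],[-1,4,-15.7,-0.8,0,0,0],[-1,4,-15.7,-0.8,0,0,0]]]'|egrep 'pos|wrist'
```

```text
eef_pos: [0.6089, 0.0798, 0.0274]
wrist_force: [-17.3, 4.8, 11.8]
t 26.825 p [0.6089 0.0798 0.0274] f [-17.3   4.8  11.8]
rect (668.0763549804688, 2.85345458984375) (209.70596313476562, 112.00901794433594) 87.8587875366211
centre [0.6691 0.0027] yaw rel dock -0.75966036 lat off mm 0.8931871432636653 width 209.70224126377428 back x dock 0.7238
L pad [0.6172 0.0847] tcp contact [0.6087 0.085 ]
R pad [ 0.6111 -0.0752] tcp contact [ 0.6026 -0.0749]
eef_pos: [0.5715, -0.082, 0.0298]
wrist_force: [-0.4, 0.3, 0.7]
```

```bash
python3 -m handwheel '[[[-1,-1,0.5,0.2,0,0,0],[-1,-2.2,0.5,0.46,0,0,0],[-1,-2.6,0.5,0.54,0,0,0],[-1,-2.8,0.5,0.58,0,0,0],[-1,-3,0.5,0.62,0,0,0],[-1,-3.2,0.5,0.66,0,0,0]]]'|egrep 'pos|wrist'; python3 -m handwheel '[[[-1,-0.15,0,0.03,0,0,0],[-1,-0.3,0,0.06,0,0,0]]]'|egrep 'pos|wrist'; python3 m.py
```

```text
eef_pos: [0.6023, -0.0736, 0.0289]
wrist_force: [-0.1, -0.0, 0.5]
eef_pos: [0.6038, -0.0738, 0.0284]
wrist_force: [-7.7, -2.2, 2.9]
t 28.875 p [ 0.6038 -0.0738  0.0284] f [-7.7 -2.2  2.9]
rect (668.5820922851562, 2.9035186767578125) (209.43511962890625, 111.47407531738281) 88.24159240722656
centre [0.6692 0.0031] yaw rel dock -0.31775403 lat off mm 1.3206776507591196 width 209.42611239040136 back x dock 0.7239
L pad [0.6167 0.0847] tcp contact [0.6082 0.085 ]
R pad [ 0.6118 -0.0752] tcp contact [ 0.6033 -0.0749]
```

```bash
python3 -m handwheel '[[[-1,-0.12,0,0.03,0,0,0],[-1,-0.24,0,0.05,0,0,0]]]'|egrep 'pos|wrist'; python3 m.py; python3 -m handwheel '[[[-1,-0.08,0,0.02,0,0,0],[-1,-0.16,0,0.03,0,0,0]]]'|egrep 'pos|wrist'; python3 m.py
```

```text
eef_pos: [0.6047, -0.0738, 0.0279]
wrist_force: [-14.5, -2.5, 8.3]
t 29.175 p [ 0.6047 -0.0738  0.0279] f [-14.5  -2.5   8.3]
rect (669.15673828125, 2.958831787109375) (209.24688720703125, 111.29586029052734) 88.73310852050781
centre [0.6694 0.0032] yaw rel dock 0.190009 lat off mm 1.3926216931459061 width 209.23119492023622 back x dock 0.7241
L pad [0.6162 0.0843] tcp contact [0.6077 0.0845]
R pad [ 0.6127 -0.0756] tcp contact [ 0.6042 -0.0755]
eef_pos: [0.6054, -0.0737, 0.0276]
wrist_force: [-17.7, -3.7, 9.4]
t 29.475 p [ 0.6054 -0.0737  0.0276] f [-17.7  -3.7   9.4]
rect (668.9722290039062, 3.0596771240234375) (209.23828125, 111.94767761230469) 88.81752014160156
centre [0.6699 0.0032] yaw rel dock 0.32044506 lat off mm 1.4590139127817134 width 209.17025623542187 back x dock 0.7246
L pad [0.6164 0.0843] tcp contact [0.6079 0.0844]
R pad [ 0.6133 -0.0757] tcp contact [ 0.6048 -0.0755]
```

```bash
python3 -m handwheel '[[[-1,0.5,0,-0.1,0,0,0],[-1,2,0,-0.4,0,0,0],[-1,4,0,-0.8,0,0,0],[-1,4,0,-0.8,0,0,0]]]'|egrep 'pos|wrist'; python3 m.py; python3 -c "
from h import *
print(go(.565,-.075,.2));print(go(.434,-.418,.15,0))"
```

```text
eef_pos: [0.5679, -0.0727, 0.0284]
wrist_force: [0.3, -0.4, -0.2]
t 30.025 p [ 0.5679 -0.0727  0.0284] f [ 0.3 -0.4 -0.2]
rect (667.9907836914062, 2.9413909912109375) (209.51535034179688, 113.90524291992188) 88.81752014160156
centre [0.6697 0.003 ] yaw rel dock 0.3656268 lat off mm 1.2421417183556447 width 209.38845080594066 back x dock 0.7244
L pad [0.6162 0.084 ] tcp contact [0.6077 0.0842]
R pad [ 0.6132 -0.076 ] tcp contact [ 0.6047 -0.0758]
(array([ -3.2 ,  -0.18, -16.82]), array([ 0.1,  0.1, -0.1]))
(array([  9.78, -34.82, -14.54]), array([ 0.1, 12.1, -0.1]))
```

```bash
python3 -m handwheel '[[[-1,0,0,-5,0,0,0],[-1,0,0,-10,0,0,0],[-1,0,0,-16,0,0,0],[-1,2,-5,-16,0,2,0],[-1,4,-11,-16,0,5,0],[-1,6,-17,-15.5,0,8,0],[-1,8,-23,-15,0,10,0],[-1,9,-29,-14.5,0,12,0],[-1,9.8,-34.8,-14.5,0,12,0],[-1,9.8,-34.8,-14.5,0,12,0]]]'|egrep 'pos|wrist'
python3 - <<'E'
from h import *
s=status.get_obs();print(s['eef_pos'],go(.434,-.418,.04,0))
w=camera('wrist');q=np.array(s['eef_rot']);T=np.eye(4);T[:3,:3]=R.from_quat(q[[1,2,3,0]]).as_matrix();T[:3,3]=s['eef_pos']
w['extrinsics']=T@w['hand_eye']
h=cv2.cvtColor(w['frame'],cv2.COLOR_BGR2HSV);g=((h[...,0]>45)&(h[...,0]<80)&(h[...,1]>120)).astype(np.uint8)
n,_,st,ce=cv2.connectedComponentsWithStats(g)
P=cloud(w)
for i in range(1,n):
    if st[i,4]>200: z=P[int(ce[i][1]),int(ce[i][0])];print(st[i],ce[i],z,onplane(w,[ce[i]],.025))
cv2.imwrite('pics/w2.png',w['frame'])
E
```

```text
eef_pos: [0.4334, -0.4227, 0.1494]
wrist_force: [0.5, 0.6, -0.8]
[ 0.43335274 -0.42274381  0.14936147] (array([-0.02,  0.49, 10.94]), array([-0.1,  0.1, -0.3]))
```

View pics/w2.png

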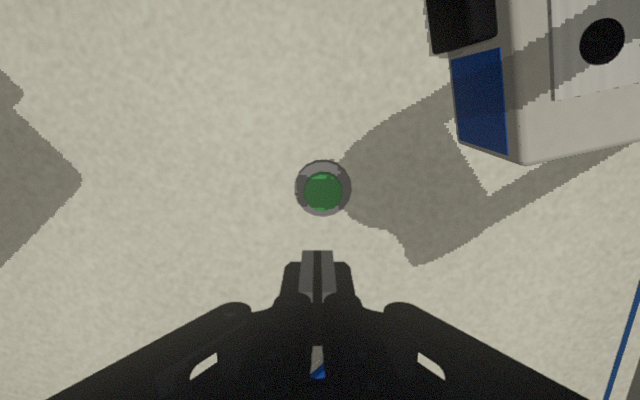

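The wrist view shows the green button at (322,192) near the fingertips (318,270), with the large incubator clear at upper right. I'll fix the button position from this view.

Run:
```python
from h import *
s=status.get_obs()
w=camera('wrist');q=np.array(s['eef_rot']);T=np.eye(4);T[:3,:3]=R.from_quat(q[[1,2,3,0]]).as_matrix();T[:3,3]=s['eef_pos']
w['extrinsics']=T@w['hand_eye'];P=cloud(w)
print(P[192,322],onplane(w,[[322,192]],P[192,322,2]))
b=onplane(w,[[322,192]],P[192,322,2])[0];print(go(b[0],b[1],b[2]+.012,0))
```

```text
[ 0.43275809 -0.41631284  0.02271127] [[ 0.43275809 -0.41631284  0.02271127]]
(array([ 0.16,  0.19, 11.44]), array([ 0.1,  0.1, -0.1]))
```

```bash
python3 -m handwheel '[[[-1,0.1,0.1,5,0,0,0],[-1,0.1,0.1,9.5,0,0,0],[-1,0.1,0.1,11,0,0,0],[-1,0.1,0.1,11.4,0,0,0],[-1,0.1,0.1,11.4,0,0,0]]]'|egrep 'pos|wrist'; python3 -m handwheel '[[[-1,0,0,0.3,0,0,0],[-1,0,0,0.6,0,0,0],[-1,0,0,0.9,0,0,0],[-1,0,0,1.2,0,0,0],[-1,0,0,1.2,0,0,0]]]'|egrep 'pos|wrist'; python3 -m handwheel '[[[-1,0,0,0.2,0,0,0],[-1,0,0,0.4,0,0,0],[-1,0,0,0.4,0,0,0]]]'|egrep 'pos|wrist'
```

```text
eef_pos: [0.4341, -0.4173, 0.037]
wrist_force: [-0.6, 0.2, 0.1]
eef_pos: [0.4329, -0.4163, 0.0229]
wrist_force: [-0.3, -0.8, -0.4]
eef_pos: [0.4331, -0.4167, 0.0195]
wrist_force: [-0.2, 0.8, 2.9]
```

```bash
python3 -m handwheel '[[[-1,0,0,0.15,0,0,0],[-1,0,0,0.3,0,0,0],[-1,0,0,0.3,0,0,0]]]'|egrep 'pos|wrist'; python3 -m handwheel '[[[-1,0,0,0.1,0,0,0],[-1,0,0,0.2,0,0,0],[-1,0,0,0.2,0,0,0]]]'|egrep 'pos|wrist'
```

```text
eef_pos: [0.4332, -0.4167, 0.0164]
wrist_force: [-0.5, -0.3, 4.9]
eef_pos: [0.4333, -0.4168, 0.0159]
wrist_force: [-4.7, 5.4, 15.9]
```

```bash
python3 -m handwheel '[[[-1,0,0,-0.5,0,0,0],[-1,0,0,-2,0,0,0],[-1,0,0,-6,0,0,0],[-1,0,0,-12,0,0,0],[-1,0,0,-15,0,0,0],[-1,0,0,-15,0,0,0],[-1,0,0,-15,0,0,0]]]'|egrep 'pos|wrist'; python3 m.py
python3 - <<'E'
from h import *
cv2.imwrite('pics/t2.png',camera('top')['frame'])
E
```

```text
eef_pos: [0.4324, -0.4161, 0.1634]
wrist_force: [-0.4, 0.6, -0.1]
t 34.675 p [ 0.4324 -0.4161  0.1634] f [-0.4  0.6 -0.1]
rect (667.0816650390625, 2.9601516723632812) (209.51535034179688, 115.72381591796875) 88.81752014160156
centre [0.6701 0.0031] yaw rel dock 0.27227867 lat off mm 1.3116024261142345 width 209.48881007130083 back x dock 0.7248
L pad [0.6167 0.0841] tcp contact [0.6082 0.0843]
R pad [ 0.6135 -0.0758] tcp contact [ 0.605  -0.0756]
```

View pics/t2.png

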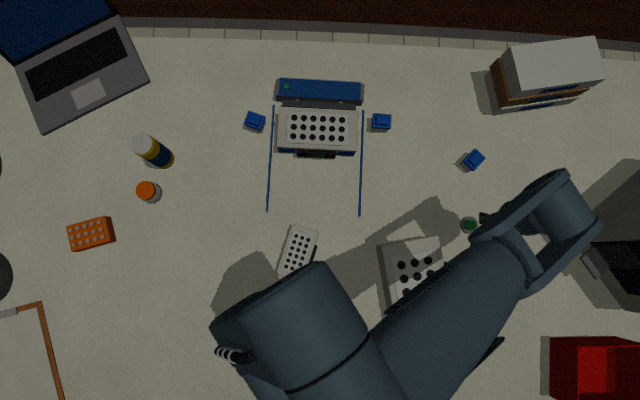

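The top view shows the incubator docked square against the bar at (317,127) and the bystanders where they were. The green button at (469,225) is released and the arm is clear of everything.

```bash
python3 -c "
from bench import ctrl
print(ctrl.hand_in())"
```

```text
the job is handed in; nothing more can be done
None
```

The job is handed in: the incubator sits square in the bay (about 0.3° off line, 1.3 mm off centre) with the copper bar pressed in about 4–5 mm by camera estimate, and the green button was pressed fully and released after letting go, at about 35 s.

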